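Run a fingertip along the paint tins and fold their spout flaps shut

TASK

Four paint tins in the row on the steel tray have been left with their spout flaps standing open. Run the fingertips lightly along the tops of the row and fold all four flaps down shut and level; the flaps fold towards your left, so come from the right. Only touch them: do not lift, tip or shove the tins, and leave the plain tin and everything else where it stands.

Things in the scene. Friction and masses are not known exactly. Their poses are not given: they have to be found in the camera images.
- tin1: paint tin 1: (sizes in mm) loose, dia 89, 0.7 kg, one of four alike with a black lid 106 above the underside; origin: centre of underside, z up, y roughly along the row to the robot's left. Its aluminium spout flap (32 wide in x, 46 long, 3 thick) is hinged parallel to x at y = -24, z = 111; shut, it lies level from y = -24 to +22, its upper face at z = 112.5, the tin's highest point
- flap1 (a joint): angle of tin 1's spout flap, rad: 0 shut and level, 1.57 upright; starts at 0.75 to 1.35. It folds down towards the tin's +y: a fingertip coming from -y, travelling along +y just above the shut height, meets its back and folds it. The hinge is slightly stiff (0.005 N m): the flap stays where it is left and does not fall shut by itself
- tin2: paint tin 2: (sizes in mm) loose, dia 89, 0.7 kg, one of four alike with a black lid 106 above the underside; origin: centre of underside, z up, y roughly along the row to the robot's left. Its aluminium spout flap (32 wide in x, 46 long, 3 thick) is hinged parallel to x at y = -24, z = 111; shut, it lies level from y = -24 to +22, its upper face at z = 112.5, the tin's highest point
- flap2 (a joint): angle of tin 2's spout flap, rad: 0 shut and level, 1.57 upright; starts at 0.75 to 1.35. It folds down towards the tin's +y: a fingertip coming from -y, travelling along +y just above the shut height, meets its back and folds it. The hinge is slightly stiff (0.005 N m): the flap stays where it is left and does not fall shut by itself
- tin3: paint tin 3: (sizes in mm) loose, dia 89, 0.7 kg, one of four alike with a black lid 106 above the underside; origin: centre of underside, z up, y roughly along the row to the robot's left. Its aluminium spout flap (32 wide in x, 46 long, 3 thick) is hinged parallel to x at y = -24, z = 111; shut, it lies level from y = -24 to +22, its upper face at z = 112.5, the tin's highest point
- flap3 (a joint): angle of tin 3's spout flap, rad: 0 shut and level, 1.57 upright; starts at 0.75 to 1.35. It folds down towards the tin's +y: a fingertip coming from -y, travelling along +y just above the shut height, meets its back and folds it. The hinge is slightly stiff (0.005 N m): the flap stays where it is left and does not fall shut by itself
- tin4: paint tin 4: (sizes in mm) loose, dia 89, 0.7 kg, one of four alike with a black lid 106 above the underside; origin: centre of underside, z up, y roughly along the row to the robot's left. Its aluminium spout flap (32 wide in x, 46 long, 3 thick) is hinged parallel to x at y = -24, z = 111; shut, it lies level from y = -24 to +22, its upper face at z = 112.5, the tin's highest point
- flap4 (a joint): angle of tin 4's spout flap, rad: 0 shut and level, 1.57 upright; starts at 0.75 to 1.35. It folds down towards the tin's +y: a fingertip coming from -y, travelling along +y just above the shut height, meets its back and folds it. The hinge is slightly stiff (0.005 N m): the flap stays where it is left and does not fall shut by itself
- plaintin: closed paint tin of the same width (dia 89 mm, 100 mm tall) with a plain flat metal lid and no spout flap; stands somewhere in the row; origin: centre of underside. Leave it alone
- cup: white plastic mixing cup, dia 84 mm, 95 mm tall, stands beyond the row; origin: centre of underside. Leave it alone
- catalyst: small metal bottle with black cap, dia 56 mm, 125 mm tall, beyond the row; origin: centre of underside. Leave it alone
- tape: roll of masking tape lying flat, dia 96 mm, 24 mm tall, beyond the row; origin: centre of underside. Leave it alone
- stick: flat wooden stir stick, 200 x 22 x 5 mm, lying on the robot side of the row; origin: centre of underside. Leave it alone
- scraper: scraper with wooden handle, 185 mm long, 14 mm high, lying on the robot side of the row; origin: underside of the middle. Leave it alone
- spraygun: metal spray gun lying on the bench to the left of the tray, about 200 x 230 mm, 68 mm high; origin: on the bench under its barrel. Leave it alone

How it is judged:
By the outcome, as a careful person would: the job done as asked, in the order asked, and still so for the second after the job is handed in, with the robot touching nothing.
It also fails if it takes over 45 s, if anything falls off the work surface, if the arm or the gripper's body presses on something with over 40 N, if the wrist force passes 120 N, or if a joint passes its speed limit or range.

ROBOT

A 6-joint arm with a two-finger parallel gripper is mounted at the origin on the work surface. World frame = base frame: x ahead of the robot, y to its left, z up, the work surface at z = 0. Lengths are in m, angles in rad, forces in N, time in s.
With the tool pointing down it reaches from about 0.275 to 0.725 m from the base axis. Payload 5.6 kg.
Tool frame: the origin (TCP) lies between the finger pads; the fingertips stand ctrl.tcp_to_tips ahead of it and the grasp point (between the pads) lies 3 mm ahead of it (ctrl.tcp_to_tips is the distance from the TCP to the fingertips, in m); x points along the fingers, z is the direction in which the jaws open and shut, and the axes are right-handed (so a half turn about x gives the same grasp; the last joint's range is limited). The gripper opens to 85 mm and grips with 20 to 120 N. Pads are 22 mm wide; open, the fingers measure 114 mm over their backs; the gripper's body (76 mm by 85 mm) begins 54 mm behind the grasp point. The pads swing forward as they close: fully open they stand 13 mm farther back than shut.
Start: joints at [-0.983, 0.255, 0.108, 0, -1.424, -0.285], TCP at [0.164, -0.525, 0.253] pointing down, gripper open.
Joint ranges: [-2.95, 2.95], [-1.21, 1.97], [-1.09, 1.5], [-2.87, 1.71], [-2.94, -0.07], [-3.05, 3.05]. Speed limits (rad/s): [2.57, 2.57, 3.14, 3.14, 3.14, 3.14].

INTERFACE

Orientations are given as a unit quaternion [x, y, z, w].
In Python, from plant import ctrl gives the robot as it stands.
- The arm moves only by the shell command python3 -m creep 'ROWS' [FORCE]. ROWS is JSON, a list of rows, each a list of 7 numbers: the shift along the tool's x, y, z in m, then the turn, a rotation vector about the tool's x, y, z in rad, then the opening, from -1 (shut) to 1 (fully open), so that 0 is half open. A call has exactly 5 rows; each row is the pose to reach, as a shift and turn from the pose commanded when the call began, along the tool's axes at that moment; what a row does not reach only later rows make up. A row lasts 1/10 s, in which the tool goes at most 50 mm and 8.59 degrees, less where a joint would pass 70% of its speed; a pose out of reach is approached as far as the arm can. A call with a gripper value outside its range is refused whole. The fingers move at their own pace and stop on an object; FORCE is the grip in N (left out, the last holds). Time passes only in rows, so rows that repeat a pose let the fingers close, or fill a call up. It gives the time, the measured TCP pose, the force and the opening at its end, in the units of the state.
- ctrl.state(): the state, without advancing time (a new reading comes with each control period).
- ctrl.capture(name): name is "scene" or "top" or "wrist"; returns (picture, depth): 384x512x3 uint8, blue, green, red; 384x512 float32, m along the optical axis (not along the pixel's ray), 0 where there is no reading.
- ctrl.camera_model(name): a dict with "K" (3x3 intrinsics, pixels), "dist" ([k1, k2, p1, p2, k3] as OpenCV has them; the pictures are not rectified), "rvec" (rotation vector, rad) and "tvec" (3), from world to camera coordinates, as OpenCV has them; the wrist camera has in their place "mount" (4x4, takes a point from camera to tool coordinates, whose origin is the TCP and whose axes are the tool frame's). Camera axes: x right, y down, z forward; pixel columns grow to the right and rows downward; lengths in m; the calibration is good to about 2 mm. A picture is of the moment at which its call begins: read the wrist's pose just before it. camera_model takes no time and is no camera call.
- ctrl.job_done(): hands the job in, once; it reports no verdict.
Trained networks look in the newest picture that a camera, given by its name, has taken for a name from the list of things; names that differ only in an ending like _2 or _b are one class to them, and where a whole thing is asked for, a point or a joint stands for the part that bears it (a point fixed in the world has none). Each returns a list of dicts, best first, with "p" (0 to 1); they miss things now and then, are a little off and sometimes report something else, mostly with a low value. They report only what shows in the picture. A call takes as long as a camera call.
- ctrl.trace(camera, query): "mask" (384x512 bool, what is visible of it) and "at" ([column, row] as shares, 0 to 1, of the picture: columns of its width, rows of its height, amid what is visible of it).
- ctrl.spot_point(camera, query): "at" ([column, row] as shares, 0 to 1, of the picture: columns of its width, rows of its height: a listed point, or the origin of a listed thing).
The state is a dict: "time_s": time; "q": joint angles; "qvel": joint speeds; "joint_efforts": joint torques, N m; "position": TCP position; "tool_rot": TCP orientation; "force": force on the tool from outside, world axes, zero at the start; "moment": the same for the moment, N m; "grip_width": finger opening in m.
Only numpy, scipy, OpenCV 4.12 (cv2) and the standard library are available. Lean on these libraries where they do the work, as an engineer would, in place of code of your own. Each camera call takes 0.05 s, during which the arm holds its last target.

## Working session

There is one attempt and no reset: what is moved stays moved. The work goes in short steps, Python scripts to look and compute and a shell command to move; the robot and the scene stay as the last step left them, time stands still between calls to the robot, and variables do not carry over. Pictures are saved under pics/ and viewed, and the job is handed in when it is done.

```bash
ls; mkdir -p pics
python3 - <<'E'
from plant import ctrl
import cv2,numpy as np
s=ctrl.state();print({k:np.round(v,3) for k,v in s.items()},ctrl.tcp_to_tips)
for n in("scene","top"):
    p,d=ctrl.capture(n);cv2.imwrite(f"pics/{n}0.png",p);np.save(f"{n}_d.npy",d);cv2.imwrite(f"{n}_p.png",p)
E
```

```text
pics
{'time_s': np.float64(0.0), 'q': array([-9.830e-01,  2.560e-01,  1.070e-01, -1.000e-03, -1.424e+00,
       -2.850e-01]), 'qvel': array([ 0.   ,  0.001, -0.002, -0.002,  0.   , -0.003]), 'joint_efforts': array([-0.0000e+00, -3.8663e+01,  2.3794e+01,  5.3660e+00, -6.0000e-03,
       -0.0000e+00]), 'position': array([ 0.164, -0.525,  0.252]), 'tool_rot': array([-0.569,  0.418,  0.57 ,  0.419]), 'force': array([-0.295, -0.071, -0.277]), 'moment': array([-0.026,  0.046, -0.035]), 'grip_width': np.float64(0.086)} 0.022
```

View pics/scene0.png

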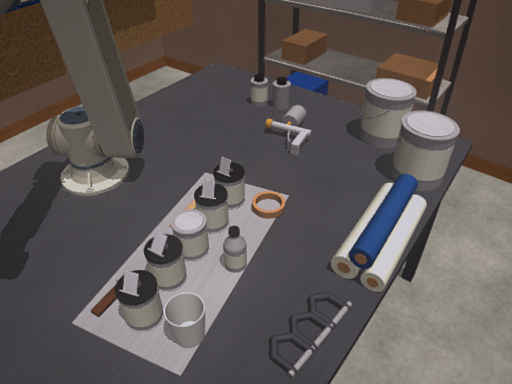

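View pics/top0.png

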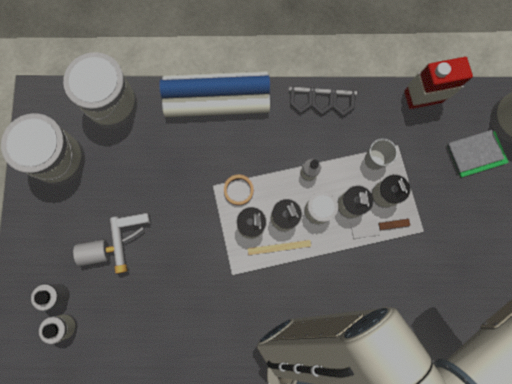

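The scene view shows four flapped tins, with the plain tin in the middle at (190,235). In the top view the tins sit at about (395,188), (357,200), (287,213) and (251,222), with the plain tin at (321,208). Next I'll measure them.

```bash
cat > h.py <<'E'
import cv2,numpy as np
from plant import ctrl
def cloud(n,d,mask):
    m=ctrl.camera_model(n);K=np.array(m["K"]);D=np.array(m["dist"])
    v,u=np.nonzero(mask&(d>0));z=d[v,u]
    p=cv2.undistortPoints(np.c_[u,v].astype(float).reshape(-1,1,2),K,D).reshape(-1,2)
    X=np.c_[p*z[:,None],z]
    R=cv2.Rodrigues(np.array(m["rvec"]))[0];t=np.array(m["tvec"]).ravel()
    return (X-t)@R
E
python3 - <<'E'
from h import *
for n in("scene","top"):
    d=np.load(f"{n}_d.npy")
    for q in ("tin1","flap1","plaintin","cup","catalyst"):
        for r in ctrl.trace(n,q):
            if r["p"]<.2: continue
            c=cloud(n,d,r["mask"])
            if len(c)<8: continue
            print(n,q,round(r["p"],2),np.round(np.array(r["at"])*[512,384]),len(c),"med",np.round(np.median(c,0),3),"z95",np.round(np.percentile(c[:,2],[50,98]),3),end=' ')
            # fit circle of lid
            if q in("tin1","plaintin"):
                h=.106 if q=="tin1" else .1
                k=c[abs(c[:,2]-h)<.006]
                if len(k)>10:
                    e=cv2.minEnclosingCircle(k[:,:2].astype(np.float32));print("lid",np.round(e[0],3),round(e[1],3),end='')
            print()
E
```

```text
scene tin1 0.72 [230. 176.] 1097 med [0.471 0.143 0.106] z95 [0.106 0.155] lid [0.466 0.139] 0.073
scene tin1 0.71 [214. 203.] 1400 med [0.493 0.039 0.1  ] z95 [0.1   0.154] lid [0.488 0.037] 0.067
scene tin1 0.56 [166. 259.] 1829 med [ 0.533 -0.173  0.103] z95 [0.103 0.147] lid [ 0.512 -0.157] 0.045
scene flap1 0.81 [208. 189.] 223 med [0.477 0.042 0.137] z95 [0.137 0.158] 
scene flap1 0.74 [129. 284.] 325 med [ 0.551 -0.281  0.135] z95 [0.135 0.156] 
scene flap1 0.7 [141. 298.] 2203 med [ 0.568 -0.283  0.109] z95 [0.109 0.15 ] 
scene flap1 0.58 [225. 166.] 193 med [0.446 0.143 0.135] z95 [0.135 0.16 ] 
scene flap1 0.57 [159. 242.] 273 med [ 0.512 -0.167  0.132] z95 [0.132 0.152] 
scene plaintin 0.75 [191. 233.] 1461 med [ 0.516 -0.066  0.098] z95 [0.098 0.108] lid [ 0.493 -0.054] 0.045
scene cup 0.78 [186. 319.] 1790 med [ 0.654 -0.241  0.065] z95 [0.065 0.102] 
scene catalyst 0.67 [191. 230.] 1502 med [ 0.516 -0.066  0.099] z95 [0.099 0.108] 
scene catalyst 0.6 [237. 254.] 877 med [ 0.629 -0.042  0.076] z95 [0.076 0.132] 
top tin1 0.95 [387. 191.] 944 med [ 0.538 -0.26   0.111] z9
[... 190 characters left out ...]
0.112] z95 [0.112 0.153] lid [0.471 0.052] 0.045
top tin1 0.7 [251. 223.] 771 med [0.442 0.157 0.112] z95 [0.112 0.156] lid [0.446 0.157] 0.045
top flap1 0.62 [257. 220.] 67 med [0.447 0.14  0.141] z95 [0.141 0.162] 
top flap1 0.58 [361. 195.] 73 med [ 0.513 -0.17   0.138] z95 [0.138 0.154] 
top flap1 0.55 [295. 209.] 54 med [0.476 0.038 0.139] z95 [0.139 0.158] 
top plaintin 0.72 [284. 215.] 794 med [0.463 0.054 0.112] z95 [0.112 0.153] 
top plaintin 0.62 [318. 211.] 833 med [ 0.487 -0.049  0.106] z95 [0.106 0.111] lid [ 0.492 -0.056] 0.044
top cup 0.7 [379. 156.] 726 med [ 0.669 -0.256  0.057] z95 [0.057 0.104] 
top catalyst 0.78 [315. 173.] 359 med [ 0.607 -0.024  0.09 ] z95 [0.09  0.134]
```

Run:
```python
from h import *
from scipy.spatial.transform import Rotation as R
s=ctrl.state();print(np.round(R.from_quat(s["tool_rot"]).as_matrix(),3))
C=dict(t1=(.545,-.271),t2=(.511,-.160),pl=(.492,-.056),t3=(.471,.052),t4=(.446,.157))
for n in("top","scene"):
    d=np.load(f"{n}_d.npy");c=cloud(n,d,np.ones_like(d,bool))
    c=c[(c[:,0]>.3)&(c[:,0]<.7)&(abs(c[:,1])<.4)]
    for (x,y) in ((.56,.05),(.53,.1),(.42,-.12)):
        k=c[(np.hypot(c[:,0]-x,c[:,1]-y)<.012)];print(n,"tray",x,y,len(k),np.round(np.median(k[:,2]),4))
    for q,(x,y) in C.items():
        r=np.hypot(c[:,0]-x,c[:,1]-y);k=c[(r<.05)]
        if q=="pl": print(n,q,"lid z",np.median(k[(r[r<.05]<.02)][:,2]));continue
        lid=k[abs(k[:,2]-.111)<.004]
        f=k[(k[:,2]>.121)&(np.hypot(k[:,0]-x,k[:,1]-y)<.04)]
        m=f.mean(0);_,S,V=np.linalg.svd(f-m);nn=V[2]*np.sign(V[2][2])
        ang=np.arctan2(np.hypot(*nn[:2]),nn[2])
        yaw=np.degrees(np.arctan2(nn[0],-nn[1]))
        print(n,q,"lidz",np.round(np.median(lid[:,2]),4),len(f),"m",np.round(m,3),"n",np.round(nn,2),"ang",round(ang,2),"yaw",round(yaw,1),"top",np.round(np.percentile(f[:,2],97),4),"pad",np.round(S[2]/len(f)**.5,4))
```

```text
[[ 0.    -0.955 -0.298]
 [ 0.    -0.298  0.955]
 [-1.    -0.    -0.   ]]
top tray 0.56 0.05 46 0.0067
top tray 0.53 0.1 40 0.005
top tray 0.42 -0.12 43 0.0064
top t1 lidz 0.112 44 m [ 0.548 -0.281  0.142] n [ 0.3  -0.76  0.57] ang 0.97 yaw 21.6 top 0.1583 pad 0.0011
top t2 lidz 0.1117 76 m [ 0.511 -0.168  0.139] n [ 0.08 -0.76  0.64] ang 0.88 yaw 5.9 top 0.1544 pad 0.0011
top pl lid z 0.10654931315168947
top t3 lidz 0.1116 57 m [0.475 0.04  0.143] n [ 0.37 -0.81  0.45] ang 1.1 yaw 24.5 top 0.1608 pad 0.0009
top t4 lidz 0.1116 63 m [0.447 0.14  0.143] n [ 0.05 -0.93  0.36] ang 1.2 yaw 3.2 top 0.1615 pad 0.001
scene tray 0.56 0.05 2 0.0073
scene tray 0.53 0.1 38 0.0053
scene tray 0.42 -0.12 0 nan
scene t1 lidz 0.1119 276 m [ 0.55  -0.28   0.139] n [ 0.29 -0.8   0.53] ang 1.02 yaw 19.8 top 0.1559 pad 0.0013
scene t2 lidz 0.112 215 m [ 0.513 -0.166  0.137] n [ 0.06 -0.77  0.64] ang 0.87 yaw 4.3 top 0.1522 pad 0.0014
scene pl lid z 0.10612938578932919
scene t3 lidz 0.1118 194 m [0.477 0.043 0.14 ] n [ 0.34 -0.83  0.45] ang 1.1 yaw 22.5 top 0.1581 pad 0.0017
scene t4 lidz 0.1119 152 m [0.448 0.143 0.141] n [ 0.05 -0.94  0.34] ang 1.22 yaw 3.2 top 0.1599 pad 0.0018
  return _methods._mean(a, axis=axis, dtype=dtype,
  ret = ret.dtype.type(ret / rcount)
```

```bash
cat > plan.py <<'E'
from h import *
from scipy.spatial.transform import Rotation as R
T={1:((.545,-.271),(.549,-.2805),1.0,20.5),2:((.511,-.160),(.512,-.167),.875,5),3:((.471,.052),(.476,.0415),1.1,23.5),4:((.446,.157),(.4475,.1415),1.2,3.2)}
ZF={1:.1405,2:.138,3:.1415,4:.142}
def tin(i):
    c,m,a,y=T[i];y=np.radians(y);f=np.array([-np.sin(y),np.cos(y)])
    h1=np.array(c)-.024*f; h2=np.array(m)-(ZF[i]-.1165)/np.tan(a)*f
    return (h1+h2)/2,f,h1,h2
def tool(p):
    s=ctrl.state();M=R.from_quat(s["tool_rot"]).as_matrix()
    return M.T@(np.array(p)-s["position"])
E
python3 - <<'E'
from plan import *
for i in T:
    h,f,a,b=tin(i);print(i,np.round(h,4),np.round(a,3),np.round(b,3))
h,f,_,_=tin(1);p=h-f*.055
print("start1",p,np.round(tool([*p,.22]),3))
E
```

```text
1 [ 0.5539 -0.2942] [ 0.553 -0.293] [ 0.554 -0.295]
2 [ 0.5133 -0.1844] [ 0.513 -0.184] [ 0.514 -0.185]
3 [0.4808 0.0299] [0.481 0.03 ] [0.481 0.03 ]
4 [0.4477 0.1323] [0.447 0.133] [0.448 0.132]
start1 [ 0.57316228 -0.3457242 ] [ 0.033 -0.444  0.049]
```

```bash
python3 -m creep '[[0,-0.045,0.005,0,0,0,-1],[0,-0.09,0.01,0,0,0,-1],[0,-0.135,0.015,0,0,0,-1],[0,-0.18,0.02,0,0,0,-1],[0,-0.225,0.025,0,0,0,-1]]' 20
python3 -m creep '[[0.005,-0.045,0.005,0,0,0,-1],[0.015,-0.09,0.01,0,0,0,-1],[0.02,-0.135,0.015,0,0,0,-1],[0.03,-0.18,0.02,0,0,0,-1],[0.033,-0.219,0.024,0,0,0,-1]]'
python3 - <<'E'
from plan import *
s=ctrl.state();print(np.round(s["position"],4),s["tool_rot"],s["force"],s["grip_width"])
p,d=ctrl.capture("scene");cv2.imwrite("pics/scene1.png",p)
c=cloud("scene",d,np.ones_like(d,bool))-s["position"]
M=R.from_quat(s["tool_rot"]).as_matrix();c=c@M
k=c[(np.hypot(c[:,1],c[:,2])<.05)&(c[:,0]<.06)&(c[:,0]>-.05)]
for lo in np.arange(-.05,.06,.005):
    q=k[(k[:,0]>=lo)&(k[:,0]<lo+.005)]
    if len(q): print(round(lo,3),len(q),"y",np.round(np.percentile(q[:,1],[2,98]),3),"z",np.round(np.percentile(q[:,2],[2,98]),3))
E
```

```text
time_s: 1.1
position: [0.3729, -0.433, 0.2535]
tool_rot: [0.57, -0.419, -0.57, -0.419]
force: [-0.2, -1.4, 0.6]
grip_width: 0.0123
time_s: 1.6
position: [0.5748, -0.3442, 0.2189]
tool_rot: [-0.569, 0.419, 0.57, 0.419]
force: [-0.6, -0.7, -0.2]
grip_width: -0.0001
[ 0.5748 -0.3442  0.2189] [-0.5691922   0.4186805   0.57048596  0.41865577] [-0.55981959 -0.69833007 -0.21610808] -6.460371659901211e-05
-0.05 82 y [-0.019 -0.004] z [-0.044  0.045]
-0.045 63 y [-0.018  0.007] z [-0.042  0.044]
-0.04 67 y [-0.014  0.008] z [-0.038  0.038]
-0.035 100 y [-0.014  0.009] z [-0.034  0.034]
-0.03 64 y [-0.014  0.009] z [-0.03   0.031]
-0.025 40 y [-0.014 -0.007] z [-0.026  0.026]
-0.02 11 y [-0.013 -0.007] z [-0.013  0.005]
-0.015 22 y [-0.013 -0.007] z [-0.014  0.007]
-0.01 29 y [-0.013 -0.003] z [-0.013  0.013]
-0.005 26 y [-0.013  0.   ] z [-0.015  0.011]
-0.0 31 y [-0.013  0.004] z [-0.013  0.009]
0.005 32 y [-0.013  0.005] z [-0.014  0.014]
0.01 23 y [-0.014  0.004] z [-0.013  0.01 ]
0.015 14 y [-0.013 -0.002] z [-0.011  0.01 ]
0.02 2 y [-0.01  -0.008] z [-0.006 -0.006]
```

View pics/scene1.png

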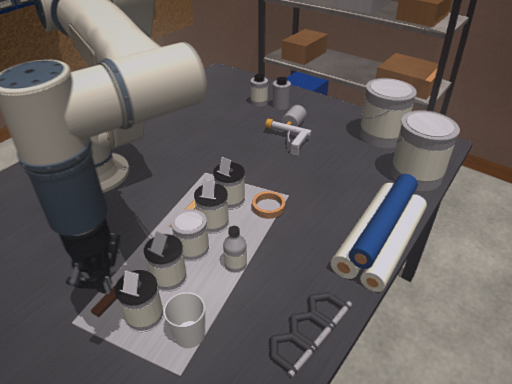

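The closed tips reach about 22 mm ahead of the TCP and are about 27 mm thick along the travel. At (95,280) the gripper stands clear to the right of tin 1. Now I'll work out the tin 1 path.

```bash
cat >> plan.py <<'E'
def path(i):
    h,f,_,_=tin(i)
    for n,b,z in (("A",-.012,.022),("B",.005,.022),("m",.02,.0125),("C",.035,.004),("P",.035,.0015)):
        p=h+f*(b-.0135);w=[*p,.1167+z+.022]
        print(i,n,"world",np.round(w,4),"tool",np.round(tool(w),4))
E
python3 -c "
from plan import *
path(1)"
```

```text
1 A world [ 0.5628 -0.3181  0.1607] tool [0.0564 0.0082 0.027 ]
1 B world [ 0.5569 -0.3022  0.1607] tool [0.0564 0.0091 0.044 ]
1 m world [ 0.5516 -0.2881  0.1512] tool [0.066  0.0098 0.059 ]
1 C world [ 0.5464 -0.2741  0.1427] tool [0.0745 0.0106 0.0739]
1 P world [ 0.5464 -0.2741  0.1402] tool [0.077  0.0106 0.0739]
```

```bash
python3 -m creep '[[0.012,0.002,0.0,0,0,0,-1],[0.025,0.004,0.005,0,0,0,-1],[0.04,0.006,0.012,0,0,0,-1],[0.052,0.008,0.02,0,0,0,-1],[0.056,0.008,0.027,0,0,0,-1]]'
python3 -m creep '[[0,0,0.007,0,0,0,-1],[0,0.001,0.013,0,0,0,-1],[0.001,0.001,0.019,0,0,0,-1],[0.004,0.001,0.024,0,0,0,-1],[0.007,0.002,0.028,0,0,0,-1]]'
python3 -m creep '[[0.0025,0,0.004,0,0,0,-1],[0.005,0,0.008,0,0,0,-1],[0.0075,0,0.012,0,0,0,-1],[0.01,0.001,0.016,0,0,0,-1],[0.0115,0.001,0.0185,0,0,0,-1]]'
python3 - <<'E'
from plan import *
path(1)
p,d=ctrl.capture("scene");cv2.imwrite("pics/scene2.png",p[150:,50:350])
E
```

```text
time_s: 2.15
position: [0.5566, -0.3218, 0.1627]
tool_rot: [-0.569, 0.419, 0.571, 0.419]
force: [-0.0, -0.1, 0.0]
grip_width: -0.0
time_s: 2.65
position: [0.5474, -0.2959, 0.1574]
tool_rot: [0.57, -0.419, -0.57, -0.419]
force: [0.0, -0.0, 0.1]
grip_width: -0.0001
time_s: 3.15
position: [0.5405, -0.2786, 0.1455]
tool_rot: [-0.57, 0.419, 0.57, 0.419]
force: [0.2, -0.1, 0.6]
grip_width: -0.0003
1 A world [ 0.5628 -0.3181  0.1607] tool [-0.0152 -0.0095 -0.0444]
1 B world [ 0.5569 -0.3022  0.1607] tool [-0.0152 -0.0086 -0.0274]
1 m world [ 0.5516 -0.2881  0.1512] tool [-0.0057 -0.0077 -0.0124]
1 C world [ 0.5464 -0.2741  0.1427] tool [ 0.0028 -0.0069  0.0026]
1 P world [ 0.5464 -0.2741  0.1402] tool [ 0.0053 -0.0069  0.0026]
```

View pics/scene2.png

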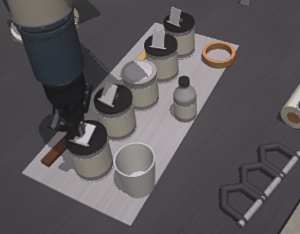

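Flap 1 is nearly down. I'll centre over it and press lightly in small steps.

```bash
python3 -m creep '[[0.0,-0.002,0.001,0,0,0,-1],[0.001,-0.004,0.002,0,0,0,-1],[0.002,-0.006,0.0025,0,0,0,-1],[0.003,-0.006,0.0025,0,0,0,-1],[0.003,-0.006,0.0025,0,0,0,-1]]'
python3 -m creep '[[0.0005,0,0,0,0,0,-1],[0.001,0,0,0,0,0,-1],[0.0015,0,0,0,0,0,-1],[0.0015,0,0,0,0,0,-1],[0.0015,0,0,0,0,0,-1]]'
python3 -c "
from plan import *
path(1)"
```

```text
time_s: 3.7
position: [0.5458, -0.2747, 0.1425]
tool_rot: [-0.57, 0.419, 0.57, 0.419]
force: [-0.6, -0.7, -0.2]
grip_width: -0.0002
time_s: 4.2
position: [0.5458, -0.2748, 0.1413]
tool_rot: [0.57, -0.419, -0.57, -0.419]
force: [0.9, -0.2, -0.3]
grip_width: 0.0001
1 A world [ 0.5628 -0.3181  0.1607] tool [-0.0194 -0.0034 -0.0464]
1 B world [ 0.5569 -0.3022  0.1607] tool [-0.0194 -0.0025 -0.0295]
1 m world [ 0.5516 -0.2881  0.1512] tool [-0.0099 -0.0016 -0.0145]
1 C world [ 0.5464 -0.2741  0.1427] tool [-0.0014 -0.0008  0.0005]
1 P world [ 0.5464 -0.2741  0.1402] tool [ 0.0011 -0.0008  0.0005]
```

```bash
python3 -m creep '[[0.0003,0,0,0,0,0,-1],[0.0006,0,0,0,0,0,-1],[0.001,0,0,0,0,0,-1],[0.001,0,0,0,0,0,-1],[0.001,0,0,0,0,0,-1]]'
python3 -m creep '[[0.0003,0,0,0,0,0,-1],[0.0006,0,0,0,0,0,-1],[0.0006,0,0,0,0,0,-1],[0.0006,0,0,0,0,0,-1],[0.0006,0,0,0,0,0,-1]]'
```

```text
time_s: 4.7
position: [0.5458, -0.2747, 0.1406]
tool_rot: [0.57, -0.419, -0.57, -0.419]
force: [-1.6, 1.2, 2.3]
grip_width: -0.0002
time_s: 5.2
position: [0.5458, -0.2748, 0.1406]
tool_rot: [0.57, -0.419, -0.569, -0.419]
force: [-2.2, 2.2, 7.3]
grip_width: -0.0002
```

```bash
python3 -m creep '[[-0.005,0,0,0,0,0,-1],[-0.012,0,0,0,0,0,-1],[-0.02,0,0,0,0,0,-1],[-0.023,0,0,0,0,0,-1],[-0.023,0,0,0,0,0,-1]]'
python3 -c "
from plan import *
path(2)"
```

```text
time_s: 5.7
position: [0.5462, -0.2749, 0.1635]
tool_rot: [0.57, -0.419, -0.569, -0.419]
force: [0.4, -0.8, 0.3]
grip_width: -0.0002
2 A world [ 0.5156 -0.2098  0.1607] tool [0.0027 0.0098 0.0713]
2 B world [ 0.5141 -0.1929  0.1607] tool [0.0027 0.0062 0.0879]
2 m world [ 0.5128 -0.1779  0.1512] tool [0.0122 0.003  0.1025]
2 C world [ 0.5115 -0.163   0.1427] tool [ 0.0207 -0.0002  0.1172]
2 P world [ 0.5115 -0.163   0.1402] tool [ 0.0232 -0.0002  0.1172]
```

```bash
python3 -m creep '[[0.0,0.003,0.02,0,0,0,-1],[0.001,0.006,0.04,0,0,0,-1],[0.002,0.01,0.06,0,0,0,-1],[0.003,0.01,0.071,0,0,0,-1],[0.003,0.01,0.071,0,0,0,-1]]'
python3 -m creep '[[0,-0.001,0.006,0,0,0,-1],[0,-0.003,0.012,0,0,0,-1],[0,-0.004,0.017,0,0,0,-1],[0.003,-0.005,0.022,0,0,0,-1],[0.006,-0.006,0.027,0,0,0,-1]]'
python3 -m creep '[[0.003,-0.001,0.004,0,0,0,-1],[0.006,-0.002,0.008,0,0,0,-1],[0.009,-0.003,0.013,0,0,0,-1],[0.012,-0.004,0.019,0,0,0,-1],[0.012,-0.004,0.019,0,0,0,-1]]'
python3 -c "
from plan import *
path(2)"
```

```text
time_s: 6.2
position: [0.5148, -0.209, 0.1597]
tool_rot: [-0.57, 0.418, 0.57, 0.419]
force: [1.3, -0.1, -0.1]
grip_width: 0.0002
time_s: 6.7
position: [0.5128, -0.182, 0.1534]
tool_rot: [-0.57, 0.419, 0.57, 0.419]
force: [0.4, 0.0, -0.4]
grip_width: -0.0
time_s: 7.2
position: [0.5105, -0.1623, 0.1412]
tool_rot: [-0.569, 0.419, 0.57, 0.419]
force: [0.1, -1.2, -0.4]
grip_width: -0.0004
2 A world [ 0.5156 -0.2098  0.1607] tool [-0.0196  0.0094 -0.0468]
2 B world [ 0.5141 -0.1929  0.1607] tool [-0.0195  0.0058 -0.0302]
2 m world [ 0.5128 -0.1779  0.1512] tool [-0.01    0.0025 -0.0156]
2 C world [ 0.5115 -0.163   0.1427] tool [-0.0015 -0.0007 -0.0009]
2 P world [ 0.5115 -0.163   0.1402] tool [ 0.001  -0.0007 -0.0009]
```

```bash
python3 -m creep '[[0.0003,0,0,0,0,0,-1],[0.0006,0,0,0,0,0,-1],[0.001,0,0,0,0,0,-1],[0.001,0,0,0,0,0,-1],[0.001,0,0,0,0,0,-1]]'
python3 -m creep '[[0.0003,0,0,0,0,0,-1],[0.0006,0,0,0,0,0,-1],[0.0006,0,0,0,0,0,-1],[0.0006,0,0,0,0,0,-1],[0.0006,0,0,0,0,0,-1]]'
```

```text
time_s: 7.7
position: [0.5109, -0.1632, 0.1407]
tool_rot: [0.57, -0.419, -0.57, -0.419]
force: [-0.3, -0.6, -0.4]
grip_width: 0.0001
time_s: 8.2
position: [0.5109, -0.1632, 0.1405]
tool_rot: [0.57, -0.419, -0.57, -0.419]
force: [-1.9, 0.9, 6.0]
grip_width: 0.0001
```

Tin 2's flap is pressed onto its stop with about 6 N. I'll raise and go past the plain tin towards tin 3.

```bash
python3 -m creep '[[-0.005,0,0,0,0,0,-1],[-0.012,0,0,0,0,0,-1],[-0.02,0,0,0,0,0,-1],[-0.023,0,0,0,0,0,-1],[-0.023,0,0,0,0,0,-1]]'
python3 - <<'E'
from plan import *
path(3)
p,d=ctrl.capture("scene");cv2.imwrite("pics/scene3.png",cv2.resize(p[150:,50:350],None,fx=2,fy=2))
E
```

```text
time_s: 8.7
position: [0.5113, -0.1631, 0.1638]
tool_rot: [0.57, -0.419, -0.569, -0.419]
force: [0.2, -0.0, -0.2]
grip_width: 0.0
3 A world [0.491  0.0065 0.1607] tool [ 0.0031 -0.0312  0.168 ]
3 B world [0.4842 0.0221 0.1607] tool [ 0.0031 -0.0293  0.1849]
3 m world [0.4782 0.0359 0.1512] tool [ 0.0126 -0.0277  0.1998]
3 C world [0.4722 0.0496 0.1427] tool [ 0.0211 -0.0261  0.2147]
3 P world [0.4722 0.0496 0.1402] tool [ 0.0236 -0.0261  0.2147]
```

View pics/scene3.png

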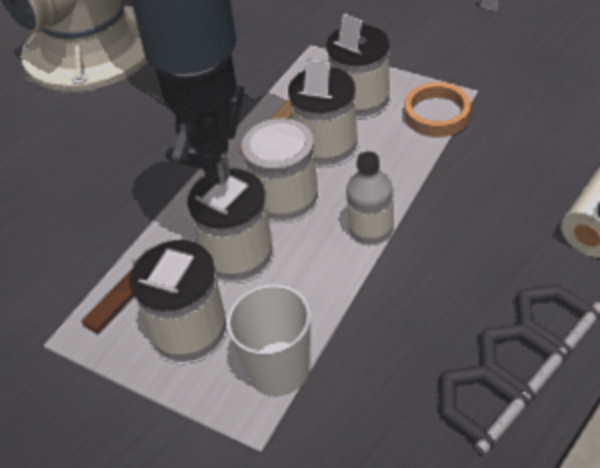

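The flaps on tins 1 (170,270) and 2 (225,195) lie flat, and those tins look unmoved.

```bash
python3 -m creep '[[0.0,-0.008,0.042,0,0,0,-1],[0.001,-0.016,0.084,0,0,0,-1],[0.002,-0.025,0.125,0,0,0,-1],[0.003,-0.031,0.155,0,0,0,-1],[0.003,-0.031,0.168,0,0,0,-1]]'
python3 -m creep '[[0,0.0,0.006,0,0,0,-1],[0,0.001,0.012,0,0,0,-1],[0,0.002,0.017,0,0,0,-1],[0.003,0.002,0.022,0,0,0,-1],[0.006,0.003,0.027,0,0,0,-1]]'
python3 -m creep '[[0.003,0,0.004,0,0,0,-1],[0.006,0.001,0.008,0,0,0,-1],[0.009,0.002,0.013,0,0,0,-1],[0.012,0.002,0.019,0,0,0,-1],[0.012,0.002,0.019,0,0,0,-1]]'
python3 -c "
from plan import *
path(3)"
```

```text
time_s: 9.25
position: [0.4899, 0.0087, 0.1597]
tool_rot: [-0.57, 0.418, 0.57, 0.418]
force: [-0.9, 0.1, 0.2]
grip_width: -0.0003
time_s: 9.75
position: [0.4795, 0.0312, 0.1538]
tool_rot: [0.57, -0.419, -0.569, -0.419]
force: [0.3, -0.0, -0.8]
grip_width: 0.0005
time_s: 10.25
position: [0.4714, 0.0495, 0.1416]
tool_rot: [-0.57, 0.419, 0.57, 0.418]
force: [-0.5, -0.1, -0.0]
grip_width: 0.0001
3 A world [0.491  0.0065 0.1607] tool [-0.0191 -0.0058 -0.0469]
3 B world [0.4842 0.0221 0.1607] tool [-0.0191 -0.004  -0.03  ]
3 m world [0.4782 0.0359 0.1512] tool [-0.0096 -0.0024 -0.0151]
3 C world [0.4722 0.0496 0.1427] tool [-0.0011 -0.0008 -0.0001]
3 P world [0.4722 0.0496 0.1402] tool [ 0.0014 -0.0008 -0.0001]
```

```bash
python3 -m creep '[[0.0003,0,0,0,0,0,-1],[0.0006,0,0,0,0,0,-1],[0.001,0,0,0,0,0,-1],[0.001,0,0,0,0,0,-1],[0.001,0,0,0,0,0,-1]]'
python3 -m creep '[[0.0003,0,0,0,0,0,-1],[0.0006,0,0,0,0,0,-1],[0.0006,0,0,0,0,0,-1],[0.0006,0,0,0,0,0,-1],[0.0006,0,0,0,0,0,-1]]'
```

```text
time_s: 10.75
position: [0.472, 0.0489, 0.1411]
tool_rot: [0.57, -0.419, -0.57, -0.419]
force: [0.5, 0.1, -0.1]
grip_width: -0.0001
time_s: 11.25
position: [0.4719, 0.0489, 0.1406]
tool_rot: [0.57, -0.419, -0.57, -0.419]
force: [-0.4, 0.1, 1.7]
grip_width: 0.0003
```

```bash
python3 -m creep '[[0.0003,0,0,0,0,0,-1],[0.0004,0,0,0,0,0,-1],[0.0004,0,0,0,0,0,-1],[0.0004,0,0,0,0,0,-1],[0.0004,0,0,0,0,0,-1]]'
python3 -m creep '[[-0.005,0,0,0,0,0,-1],[-0.012,0,0,0,0,0,-1],[-0.02,0,0,0,0,0,-1],[-0.024,0,0,0,0,0,-1],[-0.024,0,0,0,0,0,-1]]'
python3 -c "
from plan import *
path(4)"
```

```text
time_s: 11.75
position: [0.472, 0.0489, 0.1405]
tool_rot: [0.57, -0.419, -0.57, -0.419]
force: [-1.9, -0.7, 6.1]
grip_width: 0.0001
time_s: 12.25
position: [0.4724, 0.0491, 0.165]
tool_rot: [0.57, -0.418, -0.569, -0.419]
force: [-0.4, -0.2, -0.4]
grip_width: 0.0
4 A world [0.4491 0.1069 0.1607] tool [0.0043 0.005  0.062 ]
4 B world [0.4482 0.1238 0.1607] tool [0.0043 0.0008 0.0785]
4 m world [0.4473 0.1388 0.1512] tool [ 0.0138 -0.0028  0.0931]
4 C world [0.4465 0.1538 0.1427] tool [ 0.0223 -0.0065  0.1076]
4 P world [0.4465 0.1538 0.1402] tool [ 0.0248 -0.0065  0.1076]
```

```bash
python3 -m creep '[[0.0,0.001,0.018,0,0,0,-1],[0.001,0.003,0.036,0,0,0,-1],[0.002,0.005,0.052,0,0,0,-1],[0.004,0.005,0.062,0,0,0,-1],[0.004,0.005,0.062,0,0,0,-1]]'
python3 -m creep '[[0,-0.001,0.006,0,0,0,-1],[0,-0.003,0.012,0,0,0,-1],[0,-0.004,0.017,0,0,0,-1],[0.003,-0.005,0.022,0,0,0,-1],[0.006,-0.007,0.027,0,0,0,-1]]'
python3 -m creep '[[0.003,-0.001,0.004,0,0,0,-1],[0.006,-0.002,0.008,0,0,0,-1],[0.009,-0.004,0.013,0,0,0,-1],[0.012,-0.005,0.019,0,0,0,-1],[0.012,-0.005,0.019,0,0,0,-1]]'
python3 -m creep '[[0.0003,0,0,0,0,0,-1],[0.0006,0,0,0,0,0,-1],[0.001,0,0,0,0,0,-1],[0.001,0,0,0,0,0,-1],[0.001,0,0,0,0,0,-1]]'
python3 -c "
from plan import *
path(4)"
```

```text
time_s: 12.75
position: [0.4482, 0.1074, 0.1597]
tool_rot: [-0.57, 0.419, 0.57, 0.418]
force: [0.1, 0.1, 0.5]
grip_width: -0.0001
time_s: 13.25
position: [0.4473, 0.1348, 0.1539]
tool_rot: [-0.57, 0.419, 0.57, 0.419]
force: [-0.4, -0.6, -0.8]
grip_width: 0.0
time_s: 13.75
position: [0.4461, 0.1547, 0.1415]
tool_rot: [-0.57, 0.419, 0.57, 0.418]
force: [-0.8, 0.5, 0.7]
grip_width: 0.0002
time_s: 14.25
position: [0.4464, 0.1541, 0.1412]
tool_rot: [0.57, -0.419, -0.57, -0.419]
force: [0.0, -0.3, 0.7]
grip_width: -0.0002
4 A world [0.4491 0.1069 0.1607] tool [-0.0195  0.0115 -0.0459]
4 B world [0.4482 0.1238 0.1607] tool [-0.0195  0.0073 -0.0294]
4 m world [0.4473 0.1388 0.1512] tool [-0.01    0.0037 -0.0148]
4 C world [0.4465 0.1538 0.1427] tool [-0.0015 -0.     -0.0003]
4 P world [0.4465 0.1538 0.1402] tool [ 0.001  -0.     -0.0003]
```

```bash
python3 -m creep '[[0.0003,0,0,0,0,0,-1],[0.0006,0,0,0,0,0,-1],[0.0006,0,0,0,0,0,-1],[0.0006,0,0,0,0,0,-1],[0.0006,0,0,0,0,0,-1]]'
python3 -m creep '[[0.0003,0,0,0,0,0,-1],[0.0004,0,0,0,0,0,-1],[0.0004,0,0,0,0,0,-1],[0.0004,0,0,0,0,0,-1],[0.0004,0,0,0,0,0,-1]]'
```

```text
time_s: 14.75
position: [0.4464, 0.1541, 0.1406]
tool_rot: [0.57, -0.419, -0.57, -0.419]
force: [-0.3, -0.5, 1.7]
grip_width: -0.0
time_s: 15.25
position: [0.4464, 0.1541, 0.1405]
tool_rot: [0.57, -0.419, -0.57, -0.419]
force: [-2.1, -0.7, 4.3]
grip_width: -0.0003
```

Tin 4's flap is down. I'll retract well clear and check.

```bash
python3 -m creep '[[-0.01,0,0,0,0,0,-1],[-0.035,0,0,0,0,0,-1],[-0.07,0,0,0,0,0,-1],[-0.1,0,0.0,0,0,0,-1],[-0.12,0,0.02,0,0,0,-1]]'
python3 -m creep '[[-0.01,0.02,0.03,0,0,0,-1],[-0.01,0.04,0.07,0,0,0,-1],[-0.01,0.06,0.11,0,0,0,-1],[-0.01,0.07,0.15,0,0,0,-1],[-0.01,0.08,0.18,0,0,0,-1]]'
python3 - <<'E'
from h import *
C=dict(t1=(.545,-.271),t2=(.511,-.160),pl=(.492,-.056),t3=(.471,.052),t4=(.446,.157))
for n in("top","scene"):
    p,d=ctrl.capture(n);cv2.imwrite(f"pics/{n}4.png",p if n=="top" else cv2.resize(p[150:,50:350],None,fx=2,fy=2))
    d0=np.load(f"{n}_d.npy")
    for D,l in((d0,"before"),(d,"after")):
        c=cloud(n,D,np.ones_like(D,bool))
        for q,(x,y) in C.items():
            r=np.hypot(c[:,0]-x,c[:,1]-y);k=c[(r<.055)&(c[:,2]>.103)&(c[:,2]<.3)];h=k[(k[:,2]<.117)]
            if len(h)<10: print(n,l,q,"hidden");continue
            e=cv2.minEnclosingCircle(h[:,:2].astype(np.float32))
            f=k[(np.hypot(*(k[:,:2]-[x,y]).T)<.024)]
            A=np.c_[f[:,:2]-[x,y],np.ones(len(f))];co=np.linalg.lstsq(A,f[:,2],rcond=None)[0]
            print(n,l,q,"c",np.round(e[0],4),round(e[1],4),"zmax",round(np.percentile(k[:,2],99.5),4),"mean",np.round(h[:,:2].mean(0),4),"slope",np.round(co[:2],3))
E
```

```text
time_s: 15.75
position: [0.4413, 0.1726, 0.2631]
tool_rot: [0.57, -0.418, -0.569, -0.42]
force: [1.5, 0.4, -0.2]
grip_width: -0.0001
time_s: 16.25
position: [0.3089, 0.3228, 0.2707]
tool_rot: [-0.57, 0.418, 0.57, 0.419]
force: [0.9, 0.4, 0.3]
grip_width: 0.0
top before t1 c [ 0.5452 -0.2706] 0.0449 zmax 0.1568 mean [ 0.5437 -0.2685] slope [ 0.121 -0.261]
top before t2 c [ 0.5108 -0.1602] 0.0451 zmax 0.1541 mean [ 0.5102 -0.1569] slope [ 0.114 -0.423]
top before pl c [ 0.492  -0.0552] 0.0446 zmax 0.1132 mean [ 0.4918 -0.0555] slope [-0.005  0.007]
top before t3 c [0.4703 0.0514] 0.0449 zmax 0.1585 mean [0.4685 0.0536] slope [ 0.291 -0.6  ]
top before t4 c [0.446  0.1562] 0.0445 zmax 0.1604 mean [0.4451 0.1578] slope [ 0.095 -0.762]
top after t1 c [ 0.5446 -0.2719] 0.045 zmax 0.1243 mean [ 0.5438 -0.2683] slope [ 0.034 -0.04 ]
top after t2 c [ 0.5119 -0.1598] 0.0453 zmax 0.1243 mean [ 0.51   -0.1579] slope [ 0.036 -0.011]
top after pl c [ 0.4925 -0.0558] 0.0448 zmax 0.1123 mean [ 0.4918 -0.0554] slope [-0.015 -0.026]
top after t3 c [0.4695 0.0511] 0.0448 zmax 0.1234 mean [0.469  0.0535
[... 389 characters left out ...]
0545] slope [0.012 0.02 ]
scene before t3 c [0.4713 0.054 ] 0.0461 zmax 0.1583 mean [0.4805 0.0484] slope [-0.53   0.186]
scene before t4 c [0.4477 0.1592] 0.0459 zmax 0.16 mean [0.4565 0.1532] slope [-0.335 -0.446]
scene after t1 c [ 0.546  -0.2692] 0.0453 zmax 0.1214 mean [ 0.551  -0.2715] slope [-0.028 -0.035]
scene after t2 c [ 0.5113 -0.1578] 0.0452 zmax 0.1216 mean [ 0.5173 -0.1606] slope [-0.035 -0.03 ]
scene after pl c [ 0.4933 -0.0531] 0.0459 zmax 0.1093 mean [ 0.4945 -0.0544] slope [0.006 0.006]
scene after t3 c [0.4695 0.0531] 0.0469 zmax 0.1213 mean [0.4761 0.0501] slope [-0.031  0.014]
scene after t4 c [0.4474 0.1595] 0.0464 zmax 0.1212 mean [0.4527 0.1533] slope [-0.089  0.022]
```

```bash
ls pics
```

```text
scene0.png
scene1.png
scene2.png
scene3.png
scene4.png
top0.png
top4.png
```

View pics/scene4.png

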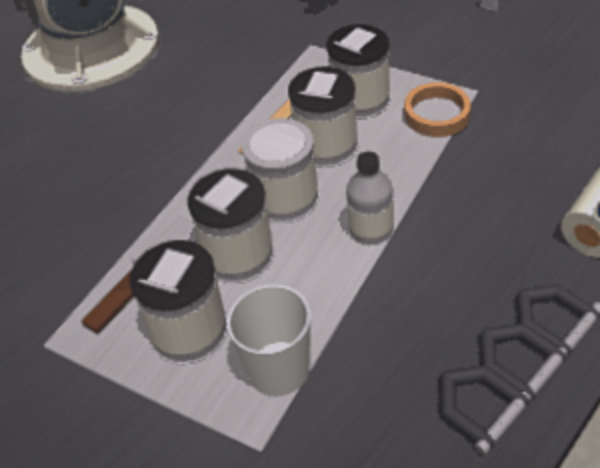

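View pics/top4.png

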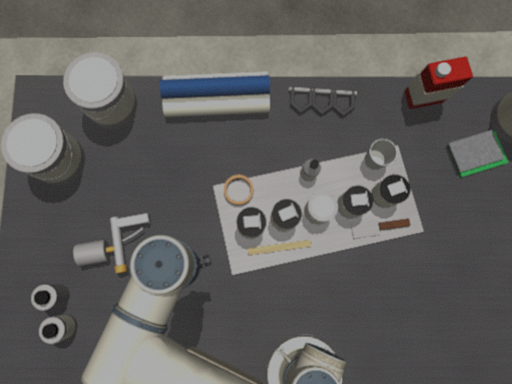

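Both pictures show all four flaps flat, the tins within about 1–2 mm of where they started, and the arm clear. I'm handing the job in.

```bash
python3 -m creep '[[0,0,0,0,0,0,-1],[0,0,0,0,0,0,-1],[0,0,0,0,0,0,-1],[0,0,0,0,0,0,-1],[0,0,0,0,0,0,-1]]'; python3 -c "
from plant import ctrl
print(ctrl.job_done())"
```

```text
time_s: 16.85
position: [0.3107, 0.3207, 0.2702]
tool_rot: [-0.569, 0.419, 0.569, 0.419]
force: [0.3, -0.1, -0.2]
grip_width: -0.0001
the job is handed in; nothing more can be done
None
```

All four spout flaps are folded shut and level. I closed the fingertips, pushed each flap over from the right, and pressed it onto its stop with about 4–7 N. The job was handed in at about 17 s.

**Flaps:** in the last pictures from both cameras they lie flat. The highest tin points measure 121–124 mm, down from 152–160 mm, against about 118 mm expected for a shut flap. That is within a few mm, which I put down to depth noise and calibration. Fitted slopes over the tin tops are small, at most about 0.09.

**Tins and other items:** the tin and plain tin centres agree with the first measurement to within 2 mm. The other items look unmoved in both pictures; I did not measure them again.

**Checks that failed or disagreed:** none failed. On tin 1 the sweep ran about 7 mm off-centre, and I corrected it before pressing.

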